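Set the sprung forceps to the gap gauge

TASK

Take the sprung forceps off their rest and hold them level just above the gap gauge, one tip over each of its two pins, squeezed so that the tips stand just as far apart as the pins. Do not touch the gauge or disturb the jar, dish and tray on the bench. Finish while still holding the forceps there, the gap steady: do not let go or put them down.

Things in the scene. Friction and masses are not known exactly. Their poses are not given: they have to be found in the camera images.
- forceps_grip (a point): Where to grip the loose steel forceps (sprung tweezers, 204 mm long, 80 g), which lie on a rest, tips away from the robot: on the centre line between the arms, half-way up their 14 mm high strips (dark serrations mark it), 32 mm above the bench on the rest, 21 mm free below. x: to the tips, y: to the left arm, z: up. Tips at x = +110 mm, hinges at x = -80, y = +-5 mm, hub end at x = -94 mm
- forceps: hub of the forceps, carrying both arms; origin 7 mm below forceps_grip, same axes. The arms are straight strips 3 mm thick; left free they are 27 mm wide over the outside at the grip point and 44 mm apart at the tips (centres). Squeezed there both close equally: outside width at the grip point = 13 mm + 0.421 x (tip gap - 10 mm). Squeezing force there: about 7 N at a 24 mm gap, 12 N at 12 mm
- tip_left (a point): centre of the tip end of the left (+y) arm: 3 mm thick, 8 mm high, at mid-height of the strip, level with the grip point; the lower edge is 4 mm below (7 mm below from 35 mm behind the tip back). The tip gap is the distance between tip_left and tip_right
- tip_right (a point): the same point on the right (-y) arm
- jaw_left (a joint): how far the left arm is squeezed in, rad: 0 left free, limit 0.1; the right arm moves equally. Tip gap in mm = 10 + 380 sin(0.0896 - value): 44 mm at 0, 24 mm at 0.053, 12 mm at 0.084
- rest: fixed black plastic rest: base plate 190 x 90 x 4 mm, with two crossbars 90 mm wide, tops 25 mm above the bench, small lips 6 mm high at their ends. Origin on the bench, below the forceps' tips; x along the forceps towards the tips; crossbars 14 mm thick at x = -50 and -180 mm; the grip point lies at about x = -110 mm
- gauge: fixed gap gauge, white, base 60 x 110 x 16 mm with two upright thin dark steel pins (4 mm diameter, tops 44 mm above the bench) standing in a row along its y axis, one fixed and one on a slide. Origin on the bench under the middle of the base; x points away from the robot, y to its left, z up. A knurled nut on the slide reaches 31 mm above the bench
- gauge_slide (a joint): gauge setting, m: the pins' centres are 12 mm apart plus this value (0 to 0.012). Held by friction, not to be changed
- pin_fixed (a point): centre of the top of the fixed pin (gauge y = -9 mm), 44 mm above the bench
- pin_sliding (a point): centre of the top of the sliding pin (gauge y = +3 mm plus the setting), 44 mm above the bench
- dish_center (a point): bystander: clear flat covered dish, 90 mm diameter, 14 mm high; its centre
- jar_center (a point): bystander: brown glass jar with white cap, 52 mm diameter, 75 mm high; its centre
- tray_center (a point): bystander: white compartment tray, 110 x 80 x 30 mm; its centre
Not all that is in view belongs to the job. There is more than one size of the forceps; the job needs the smallest. Several things have the shape of the rest; the one meant has the colours described above.

How it is judged:
By the outcome, as a careful person would: the job done as asked, in the order asked, and still so for the second after the job is handed in, while the arm keeps its last pose, push and grip.
It also fails if it takes over 43 s, if anything falls off the work surface, if the arm or the gripper's body presses on something with over 40 N, if the wrist force passes 120 N, or if a joint passes its speed limit or range.

ROBOT

A 6-joint arm with a two-finger parallel gripper is mounted at the origin on the work surface. World frame = base frame: x ahead of the robot, y to its left, z up, the work surface at z = 0. Lengths are in mm, angles in rad, forces in N, time in s.
With the tool pointing down it reaches from about 325 to 775 mm from the base axis. Payload 5.5 kg.
Tool frame: the origin (TCP) lies at the very end of the fingers, on their centre line; the grasp point (between the pads) lies 19 mm behind it; z points along the fingers, y is the line along which they close (so a half turn about z gives the same grasp; the last joint's range is limited). The gripper opens to 88 mm and grips with 3 to 60 N. Pads are 20 mm wide; open, the fingers measure 115 mm over their backs; the gripper's body (75 mm by 178 mm) begins 61 mm behind the grasp point.
Start: joints at [-1.297, 0.091, 1.231, -0, 1.82, -0.057], TCP at [194.88, -567.484, 222.631] pointing down, gripper open.
Joint ranges: [-2.87, 2.87], [-0.86, 2.18], [0.17, 2.46], [-1.51, 4.65], [0.06, 2.69], [-2.65, 2.65]. Speed limits (rad/s): [2.57, 2.57, 3.01, 3.14, 3.14, 3.14].

INTERFACE

Orientations are given as a unit quaternion [x, y, z, w].
In Python, from station import ctrl gives the robot as it stands.
- The arm moves only by the shell command python3 -m creep 'ROWS' [OPENING] [FORCE]. ROWS is JSON, a list of rows, each a list of 4 numbers: the shift along the tool's x, y, z in cm, then the turn about the tool's z in degrees. A call has exactly 8 rows; each row is the pose to reach, as a shift and turn from the pose commanded when the call began, along the tool's axes at that moment; what a row does not reach only later rows make up. A row lasts 1/10 s, in which the tool goes at most 50 mm and 8.59 degrees, less where a joint would pass 70% of its speed; a pose out of reach is approached as far as the arm can. A call with a gripper value outside its range is refused whole. OPENING is the finger opening in cm, from 0 to 8.78, set as the call begins (- or left out, the last holds). The fingers move at their own pace and stop on an object; FORCE is the grip in N (left out, the last holds). Time passes only in rows, so rows that repeat a pose let the fingers close, or fill a call up. It gives the time, the measured TCP pose, the force, the opening and the grip force at its end, in the units of the state.
- ctrl.get_state(): the state, without advancing time (a new reading comes with each control period).
- ctrl.camera(name): name is "scene" or "top"; returns (picture, depth): 400x640x3 uint8, red, green, blue; 400x640 float32, mm along the optical axis (not along the pixel's ray), 0 where there is no reading.
- ctrl.camera_params(name): a dict with "fx", "fy", "cx", "cy" (pixels), "origin" and "attitude" of the camera in the world. Camera axes: x right, y down, z forward; pixel columns grow to the right and rows downward; lengths in mm; the calibration is good to about 2 mm. A picture is of the moment at which its call begins. camera_params takes no time and is no camera call.
- ctrl.finish_job(): hands the job in; it is judged then, once.
Trained networks look in the newest picture that a camera, given by its name, has taken for a name from the list of things; names that differ only in an ending like _2 or _b are one class to them, and where a whole thing is asked for, a point or a joint stands for the part that bears it (a point fixed in the world has none). Each returns a list of dicts, best first, with "score" (0 to 1); they miss things now and then, are a little off and sometimes report something else, mostly with a low value. They report only what shows in the picture. A call takes as long as a camera call. They do not tell look-alikes from the thing itself.
- ctrl.cut_out(camera, label): "region" (400x640 bool, what is visible of it) and "bbox" ([left, top, right, bottom] in pixels, round what is visible of it).
The state is a dict: "time_s": time; "joint_pos": joint angles; "joint_vel": joint speeds; "joint_torque": joint torques, N m; "tcp_pos": TCP position; "eef_rot": TCP orientation; "wrist_force": force on the tool from outside, world axes, zero at the start; "torque": the same for the moment, N m; "grip_width": finger opening in mm; "grasp_force": force on a finger pad.
Only numpy, scipy, OpenCV 4.12 (cv2) and the standard library are available. Lean on these libraries where they do the work, as an engineer would, in place of code of your own. Each camera call takes 0.05 s, during which the arm holds its last target. There are 200 camera calls.

## Working session

There is one attempt and no reset: what is moved stays moved. The work goes in short steps, Python scripts to look and compute and a shell command to move; the robot and the scene stay as the last step left them, time stands still between calls to the robot, and variables do not carry over. Pictures are saved under pics/ and viewed, at most 10 in all, crops included, and the job is handed in when it is done.

```bash
mkdir -p pics; cat > h.py <<'E'
import numpy as np, cv2
from scipy.spatial.transform import Rotation as R
from station import ctrl
def cam(n):
    im,d=ctrl.camera(n); return im,d,ctrl.camera_params(n)
def pose(p):
    a=np.array(p["attitude"]); 
    M=a if a.shape==(3,3) else R.from_quat(a).as_matrix()
    return M,np.array(p["origin"])
def world(p,u,v,z):
    M,o=pose(p); return o+M@np.array([(u-p["cx"])/p["fx"]*z,(v-p["cy"])/p["fy"]*z,z])
def onplane(p,u,v,h):
    M,o=pose(p); r=M@np.array([(u-p["cx"])/p["fx"],(v-p["cy"])/p["fy"],1]); return o+r*(h-o[2])/r[2]
def proj(p,X):
    M,o=pose(p); c=M.T@(np.array(X)-o); return c[0]/c[2]*p["fx"]+p["cx"],c[1]/c[2]*p["fy"]+p["cy"]
def save(im,n): cv2.imwrite(n,cv2.cvtColor(im,cv2.COLOR_RGB2BGR))
E
python3 - <<'E'
from h import *
for n in ("scene","top"):
    im,d,p=cam(n); save(im,f"pics/{n}0.png"); np.savez(f"{n}0.npz",im=im,d=d)
    print(n,p)
    for l in ("forceps","rest","gauge","pin_fixed","jar_center","dish_center","tray_center"):
        for r in ctrl.cut_out(n,l): 
            ys,xs=np.nonzero(r["region"]); print(l,round(r["score"],2),r["bbox"],world(p,xs.mean(),ys.mean(),np.median(d[r["region"]])).round())
print(ctrl.get_state())
E
```

```text
scene {'fx': 369.48128565942216, 'fy': 369.48128565942216, 'cx': 329.2684622277602, 'cy': 201.35752107723656, 'origin': array([ 965.3389132 , -402.38689528,  757.10564618]), 'attitude': array([ 0.83436292,  0.44055419, -0.14727092, -0.29675208])}
forceps 0.84 [145.8, 162.9, 242.7, 187.8] [ 183. -310.    8.]
forceps 0.83 [165.5, 235.6, 206.5, 338.3] [ 466. -451.   13.]
forceps 0.65 [261.6, 193.4, 301.0, 261.5] [ 480. -207.   33.]
rest 0.89 [256.9, 283.7, 344.3, 385.1] [ 729. -294.    4.]
rest 0.66 [243.8, 195.2, 307.0, 269.4] [ 486. -217.    5.]
gauge 0.87 [425.5, 171.6, 467.2, 210.6] [627. 216.  18.]
pin_fixed 0.92 [424.8, 174.1, 461.4, 212.2] [626. 215.  18.]
dish_center 0.85 [312.6, 168.0, 340.7, 196.6] [430. -21.  14.]
tray_center 0.89 [340.5, 201.6, 397.4, 253.4] [603. -26.  14.]
top {'fx': 463.75221790364634, 'fy': 463.75221790364634, 'cx': 334.01085734390455, 'cy': 210.57532977258128, 'origin': array([ 405.25935875,  -83.51772149, 1308.40601449]), 'attitude': array([-0.70275647,  0.71040686, -0.032085  ,  0.02063946])}
forceps 0.82 [364.4, 299.2, 446.6, 359.3] [ 144. -348.   19
[... 755 characters left out ...]
([-1.29670739e+00,  9.11011399e-02,  1.23064179e+00,  2.56792913e-05,
        1.81976384e+00, -5.66917650e-02]), 'joint_vel': array([ 1.31733901e-03, -1.75347553e-03,  1.69854964e-03,  4.75207815e-05,
        3.24672904e-04, -7.65846827e-04]), 'joint_torque': array([-1.24232771e-03, -4.46147990e+01, -4.06478548e+01,  6.94423146e-02,
        1.93854980e-02, -6.24174206e-06]), 'tcp_pos': array([ 194.89222236, -567.51257961,  222.66343346]), 'eef_rot': array([9.86353642e-01, 1.64640491e-01, 1.70291331e-05, 4.13422479e-05]), 'wrist_force': array([-0.08739538, -0.89837554, -0.07284376]), 'torque': array([ 0.02011329, -0.00992396,  0.01353944]), 'grasp_force': 0.0, 'grip_width': 87.86163228587588}
```

```bash
python3 - <<'E'
from h import *
a=np.load("scene0.npz")["im"];b=np.load("top0.npz")["im"]
c=lambda im,l,t,r,bo,w,h:cv2.resize(im[t:bo,l:r],(w,h),interpolation=cv2.INTER_CUBIC)
save(c(a,130,150,490,395,800,544),"pics/s1.png")
save(c(b,180,90,480,315,800,600),"pics/t1.png")
x=np.hstack([c(b,340,175,400,265,400,600),c(b,190,145,240,195,400,400) if 0 else np.vstack([c(b,190,145,240,195,400,300),c(a,420,165,480,220,400,300)])])
save(x,"pics/z1.png")
E
```

```text
(no output)
```

View pics/s1.png

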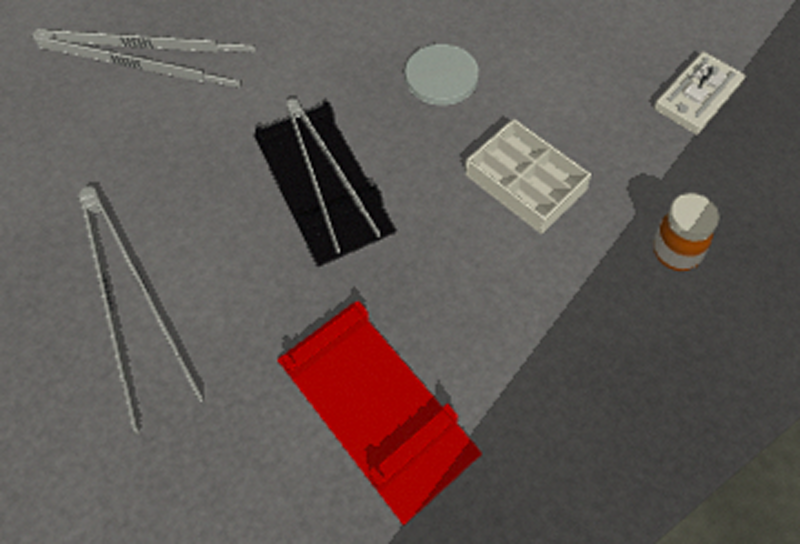

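View pics/t1.png

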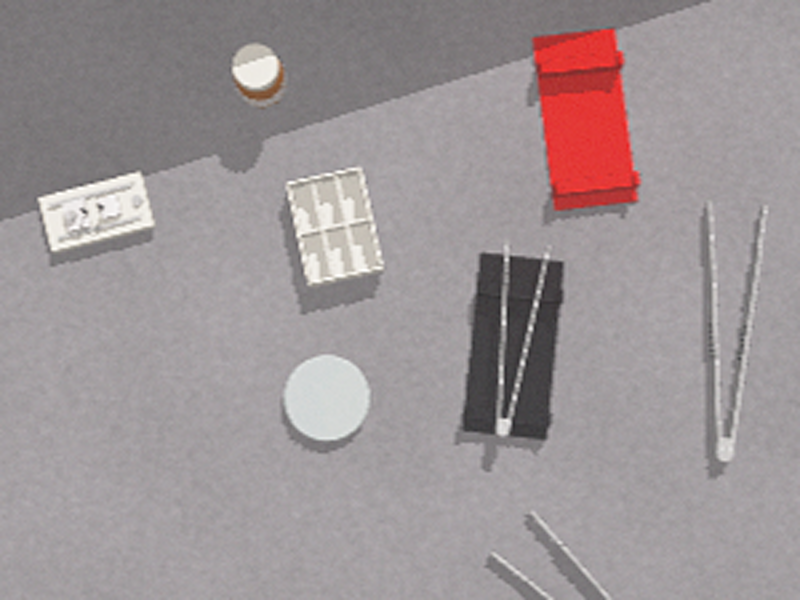

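View pics/z1.png

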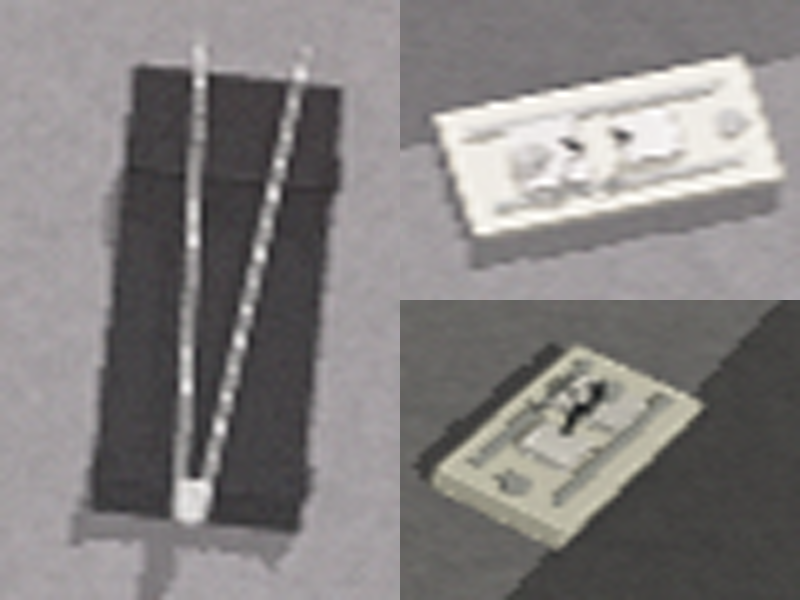

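```bash
cat > fit.py <<'E'
from h import *
from scipy.optimize import minimize
from scipy.spatial.transform import Rotation as R
S=8
def avg(n,k):
    ims=[];
    for _ in range(k): im,d,p=cam(n); ims.append(im.astype(np.float32))
    return np.mean(ims,0),np.std(ims,0).mean(),d,p
def render(p,prisms,box):
    l,t,r,b=box; m=np.zeros(((b-t)*S,(r-l)*S),np.float32)
    for P in prisms:
        q=np.array([proj(p,x) for x in P]); q=((q+0.5-[l,t])*S-0.5)
        h=cv2.convexHull((q*16).round().astype(np.int32)); cv2.fillConvexPoly(m,h,1.0,shift=4)
    return cv2.resize(m,(r-l,b-t),interpolation=cv2.INTER_AREA)
def prism(pts,z0,z1): return [[x,y,z] for x,y in pts for z in (z0,z1)]
def place(P,x,y,a,z=0): 
    c,s=np.cos(a),np.sin(a); return [[x+c*q[0]-s*q[1],y+s*q[0]+c*q[1],z+q[2]] for q in P]
def box(x0,x1,y0,y1,z0,z1): return prism([(x0,y0),(x0,y1),(x1,y0),(x1,y1)],z0,z1)
def forceps(jaw=0):   # relative to grip point, level
    out=[box(-94,-76,-6.5,6.5,-7,7)]; a=0.0896-jaw
    for s in (1,-1):
        def st(x0,x1,h):
            pts=[(-80+u*np.cos(a)-w*np.sin(a)*s, s*5+s*u*np.sin(a)+w*np.cos(a)) for u in (x0,x1) for w in (-1.5,1.5)]
            return prism(pts,-h,h)
        out+=[st(0,155,7),st(155,190,4)]
    return out
def ncc(a,b,w=None):
    a=a-a.mean(); b=b-b.mean(); return (a*b).sum()/np.sqrt((a*a).sum()*(b*b).sum()+1e-9)
def fit(f,x0,step):
    x0=np.array(x0,float); sx=np.vstack([x0]+[x0+np.eye(len(x0))[i]*step[i] for i in range(len(x0))])
    return minimize(f,x0,method="Nelder-Mead",options=dict(initial_simplex=sx,xatol=1e-3,fatol=1e-6,maxiter=400))
E
python3 - <<'E'
from fit import *
D={}
for n,gb,fb in (("scene",(415,160,480,222),(240,185,312,275)),("top",(186,145,246,195),(345,170,400,265))):
    im,sd,d,p=avg(n,8); D[n]=im; D[n+"d"]=d; print(n,"noise",sd)
    g=im.mean(2); 
    crop=lambda b:g[b[1]:b[3],b[0]:b[2]]
    G=np.clip(crop(gb),0,1e9); 
    r=None
    for a0 in (-.3,-.15,0,.15,.3):
        q=fit(lambda v:-ncc(render(p,[place(box(-30,30,-55,55,0,16),*v)],gb),G),(624,219,a0),(8,8,.1))
        if r is None or q.fun<r.fun:r=q
    print("gauge",r.x.round(3),r.fun)
    F=np.minimum(crop(fb),255); r=None
    for a0 in (-.2,0,.2):
        q=fit(lambda v:-ncc(render(p,[place(P,*v,32) for P in forceps()],fb),F),(490,-215,a0),(12,8,.1))
        if r is None or q.fun<r.fun:r=q
    print("forceps",r.x.round(3),r.fun)
np.savez("avg0.npz",**D)
z=lambda n,l,t,r,b:cv2.resize(D[n][t:b,l:r].astype(np.uint8),(400,300),interpolation=cv2.INTER_NEAREST)
save(np.hstack([z("top",202,158,226,176),z("scene",434,174,458,192)]),"pics/z2.png")
E
```

```text
scene noise 1.1940924
gauge [6.20682e+02 2.25726e+02 2.59000e-01] -0.8157572150230408
forceps [ 4.73240e+02 -2.10791e+02 -1.50000e-01] -0.20401231944561005
top noise 1.6074189
gauge [6.22977e+02 2.26294e+02 2.47000e-01] -0.836493194103241
forceps [ 4.75662e+02 -2.10405e+02 -1.53000e-01] -0.1989215463399887
```

View pics/z2.png

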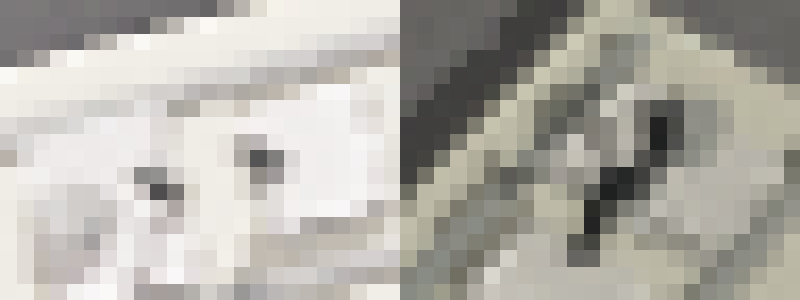

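```bash
cat > pins.py <<'E'
from fit import *
D=np.load("avg0.npz")
for n,gb,x in (("scene",(434,172,458,196),(620.7,225.7,.253)),("top",(204,160,226,176),(623,226.3,.253))):
    g=D[n].mean(2); p=ctrl.camera_params(n)
    I=-np.minimum(g[gb[1]:gb[3],gb[0]:gb[2]],150 if n=="scene" else 215)
    cyl=lambda y,zb,zt=44:prism([(2*np.cos(t),y+2*np.sin(t)) for t in np.arange(0,6.2,.5)],zb,zt)
    for zb in (18,24,28):
        f=lambda v:-ncc(render(p,[place(cyl(-9,zb),v[0],v[1],x[2]),place(cyl(-9+v[2],zb if len(v)<4 else v[3]),v[0],v[1],x[2])],gb),I)
        for g0 in (14,19): 
            r=fit(f,(x[0],x[1],g0),(2,2,2)); print(n,zb,r.x.round(2),round(r.fun,4))
E
python3 pins.py
python3 - <<'E'
from fit import *
D=np.load("avg0.npz")
for n,fb in (("scene",(240,185,312,275)),("top",(345,170,400,265))):
    p=ctrl.camera_params(n); g=D[n].mean(2); hp=g-cv2.medianBlur(g.astype(np.uint8),9).astype(np.float32)
    F=np.clip(hp[fb[1]:fb[3],fb[0]:fb[2]],0,80)
    for x0 in ((474,-210.5,-.15),(485,-213,-.1)):
        r=fit(lambda v:-ncc(render(p,[place(P,*v,32) for P in forceps()],fb),F),x0,(10,6,.06)); print(n,r.x.round(3),r.fun)
    M=render(p,[place(P,*r.x,32) for P in forceps()],fb)
    c=D[n][fb[1]:fb[3],fb[0]:fb[2]].astype(np.uint8); o=c.copy(); o[...,0]=np.maximum(o[...,0],(M*255).astype(np.uint8)); o[...,1]=(o[...,1]*(1-M)).astype(np.uint8)
    D2=np.hstack([cv2.resize(c,(200,500),interpolation=0),cv2.resize(o,(200,500),interpolation=0)]); 
    out=D2 if n=="scene" else np.hstack([out,D2])
save(out,"pics/f1.png")
E
```

```text
scene 18 [619.83 226.81  16.59] -0.3749
scene 18 [619.83 226.82  16.57] -0.3751
scene 24 [620.77 225.2   16.9 ] -0.428
scene 24 [620.91 224.95  16.93] -0.4274
scene 28 [621.49 224.28  16.74] -0.4272
scene 28 [621.56 224.42  16.19] -0.4271
top 18 [622.53 226.94  16.77] -0.5217
top 18 [622.26 226.51  17.07] -0.5232
top 24 [621.71 225.55  17.19] -0.561
top 24 [621.78 225.54  17.19] -0.5612
top 28 [621.39 225.22  16.93] -0.5801
top 28 [621.49 225.27  17.15] -0.5798
scene [ 4.74571e+02 -2.11034e+02 -1.51000e-01] -0.9215057492256165
scene [ 4.74542e+02 -2.11046e+02 -1.51000e-01] -0.9216268658638
top [ 4.75763e+02 -2.10398e+02 -1.52000e-01] -0.9291210174560547
top [ 4.75446e+02 -2.10339e+02 -1.51000e-01] -0.9292128682136536
```

View pics/f1.png

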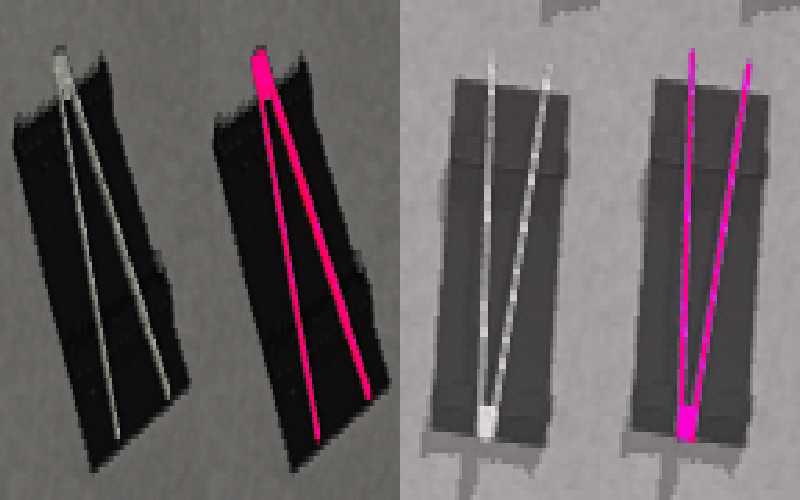

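The forceps on the black rest (top px 350–390 × 184–256) fit the 204 mm model in both cameras. The two loose pairs (top px 442–470 × 166–263 and 364–447 × 299–359) are about 270 mm long, and the other rest-shaped thing is red. So the pair on the black rest is the one meant. Grip point is (475, -211, 32) with yaw -0.151. The pins are dark spots at top px (210,169) and (217,167), and the gap is about 17 mm.

```bash
cat > to.py <<'E'
import sys; from h import *
x,y,z,a=map(float,sys.argv[1:5]); s=ctrl.get_state(); M=R.from_quat(s["eef_rot"]).as_matrix()
d=M.T@(np.array([x,y,z])-s["tcp_pos"])/10; yaw=np.arctan2(M[1,0],M[0,0])
print("t",round(s["time_s"],2),"rows",d.round(3),"turn",round(np.degrees(yaw-a),2),"yaw",round(yaw,3),"tilt",M[2].round(4),"tcp",s["tcp_pos"].round(2),"w",round(s["grip_width"],2),"g",round(s["grasp_force"],2),"F",s["wrist_force"].round(2))
E
python3 to.py 475 -210.7 120 -0.151
```

```text
t 1.6 rows [ 38.079 -24.646  10.265] turn 27.61 yaw 0.331 tilt [ 0.  0. -1.] tcp [ 194.9  -567.48  222.64] w 87.65 g 0.0 F [-0.33 -1.04 -0.67]
```

```bash
python3 -m creep '[[3.5,-2.2,0.5,3.5],[7.5,-4.8,1.5,7],[11.5,-7.4,2.5,10.5],[15.5,-10,3.5,14],[19.5,-12.6,4.8,18],[23.5,-15.2,6,22],[27.5,-17.8,7,26],[30,-19.4,8,27.6]]' 6 20; python3 to.py 475 -210.7 100 -0.151
```

```text
time_s: 2.4
tcp_pos: [417.1, -283.9, 142.4]
eef_rot: [0.997, -0.076, 0.0, -0.0]
wrist_force: [0.4, -0.6, 0.3]
grip_width: 59.8
grasp_force: 0.0
t 2.4 rows [ 4.618 -8.11   4.252] turn -0.01 yaw -0.151 tilt [ 8.e-04 -4.e-04 -1.e+00] tcp [ 417.09 -283.93  142.44] w 59.82 g 0.0 F [ 0.38 -0.57  0.26]
```

```bash
python3 -m creep '[[1.5,-2.7,1.5,0],[3,-5.4,3,0],[4.2,-7.5,4.3,0],[4.62,-8.1,6,0],[4.62,-8.1,7.5,0],[4.62,-8.1,8.5,0],[4.62,-8.1,8.5,0],[4.62,-8.1,8.5,0]]'; python3 to.py 475 -210.7 13 -0.151
python3 - <<'E'
from fit import *
# recheck forceps seen beside fingers
im,d,p=cam("scene"); save(cv2.resize(im[170:290,210:350],(800,600)),"pics/g1.png")
E
```

```text
time_s: 3.2
tcp_pos: [473.2, -214.1, 58.0]
eef_rot: [0.997, -0.076, 0.0, 0.0]
wrist_force: [-0.1, -1.5, -0.1]
grip_width: 60.0
grasp_force: 0.0
t 3.2 rows [ 0.126 -0.366  4.496] turn -0.06 yaw -0.152 tilt [ 2.e-04  2.e-04 -1.e+00] tcp [ 473.2  -214.11   57.96] w 60.03 g 0.0 F [-0.14 -1.47 -0.12]
```

View pics/g1.png

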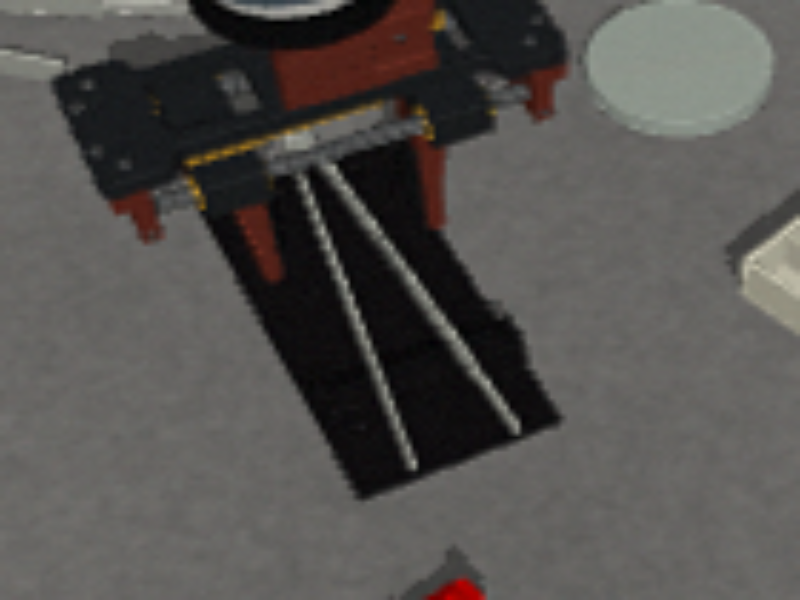

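The forceps lie between the two fingers (crop: fingers at (262,250) and (435,195), arms between them) on the black rest. I'll descend and close.

```bash
python3 -m creep '[[0.1,-0.35,0.7,0],[0.13,-0.37,1.5,0],[0.13,-0.37,2.3,0],[0.13,-0.37,3.1,0],[0.13,-0.37,3.8,0],[0.13,-0.37,4.3,0],[0.13,-0.37,4.5,0],[0.13,-0.37,4.5,0]]'; python3 -m creep '[[0,0,0,0],[0,0,0,0],[0,0,0,0],[0,0,0,0],[0,0,0,0],[0,0,0,0],[0,0,0,0],[0,0,0,0]]' 1.63 25;  python3 to.py 475 -210.7 13 -0.151
```

```text
time_s: 4.05
tcp_pos: [475.1, -209.9, 12.3]
eef_rot: [0.997, -0.075, -0.0, -0.0]
wrist_force: [0.2, -0.2, 0.1]
grip_width: 59.6
grasp_force: 0.0
time_s: 4.85
tcp_pos: [475.5, -210.0, 12.8]
eef_rot: [0.997, -0.075, 0.0, 0.0]
wrist_force: [-0.1, 1.0, 1.2]
grip_width: 16.7
grasp_force: 9.2
t 4.85 rows [-0.035  0.079 -0.015] turn 0.01 yaw -0.151 tilt [ 4.e-04  0.e+00 -1.e+00] tcp [ 475.47 -209.98   12.85] w 16.72 g 9.19 F [-0.13  0.99  1.21]
```

```bash
python3 -m creep '[[0,0,-0.4,0],[0,0,-1,0],[0,0,-2,0],[0,0,-3.5,0],[0,0,-5,0],[0,0,-7,0],[0,0,-8.5,0],[0,0,-8.5,0]]'; python3 to.py 515 198 98 0.253
python3 - <<'E'
from fit import *
im,d,p=cam("scene"); save(cv2.resize(im[150:290,210:373],(700,600)),"pics/l1.png")
E
```

```text
time_s: 5.65
tcp_pos: [476.8, -210.7, 101.5]
eef_rot: [0.997, -0.075, 0.003, 0.001]
wrist_force: [0.2, 0.1, -0.9]
grip_width: 16.2
grasp_force: 8.5
t 5.65 rows [ -2.373 -40.985   0.255] turn -23.14 yaw -0.151 tilt [ 0.0056  0.0019 -1.    ] tcp [ 476.83 -210.75  101.47] w 16.18 g 8.5 F [ 0.2   0.05 -0.94]
```

View pics/l1.png

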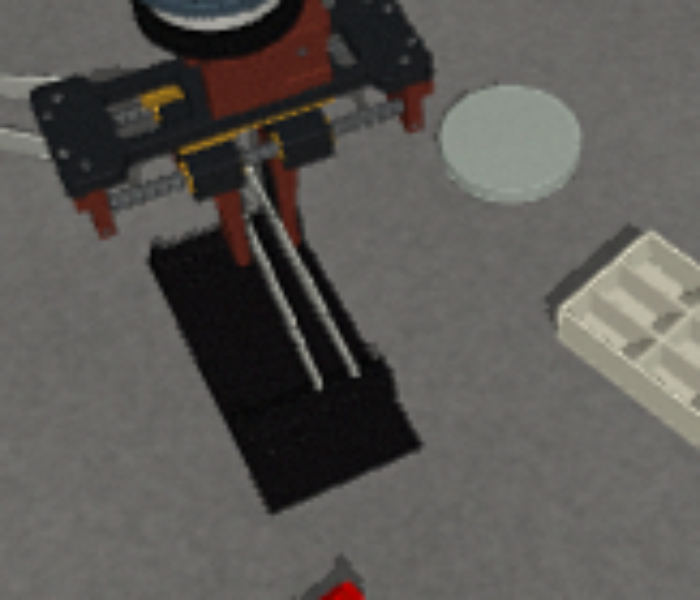

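The forceps are lifted clear, with both arms closed between the fingers (tips at crop (320,388) and (357,375)). I'll carry them over.

```bash
python3 -m creep '[[-0.1,-1,0,-0.5],[-0.2,-3,0,-2],[-0.4,-6,0,-4],[-0.6,-9.5,0,-6],[-0.8,-13,0,-8],[-1,-16.5,0,-10],[-1.2,-19.5,0,-11.5],[-1.3,-21,0,-12]]'; python3 -m creep '[[0,0,0,0],[0,0,0,0],[0,0,0,0],[0,0,0,0],[0,0,0,0],[0,0,0,0],[0,0,0,0],[0,0,0,0]]'; python3 to.py 515 198 70 0.253
```

```text
time_s: 6.5
tcp_pos: [493.0, 2.6, 96.2]
eef_rot: [1.0, 0.031, -0.001, -0.001]
wrist_force: [-0.3, -0.0, -0.3]
grip_width: 16.5
grasp_force: 8.5
time_s: 7.3
tcp_pos: [494.0, -0.5, 97.7]
eef_rot: [1.0, 0.029, 0.0, -0.0]
wrist_force: [0.1, -0.7, -0.6]
grip_width: 16.2
grasp_force: 8.5
t 7.3 rows [  3.251 -19.696   2.766] turn -11.16 yaw 0.058 tilt [ 0. -0. -1.] tcp [494.03  -0.52  97.66] w 16.17 g 8.5 F [ 0.1  -0.75 -0.59]
```

```bash
python3 -m creep '[[0.2,-1.5,0,-1],[0.6,-4,0,-2.5],[1.1,-7,0.5,-4],[1.6,-10.5,1,-6],[2.2,-14,1.5,-8],[2.7,-17,2.1,-10],[3.1,-19.1,2.5,-11],[3.25,-19.7,2.77,-11.16]]'; python3 -m creep '[[0,0,0,0],[0,0,0,0],[0,0,0,0],[0,0,0,0],[0,0,0,0],[0,0,0,0],[0,0,0,0],[0,0,0,0]]'; python3 to.py 515 198 70 0.253
cat > look.py <<'E'
import sys; from fit import *
tag=sys.argv[1]; s=ctrl.get_state(); M=R.from_quat(s["eef_rot"]).as_matrix(); yaw=np.arctan2(M[1,0],M[0,0])
g=s["tcp_pos"]-19*M[:,2]; crops=[]
for n in ("scene","top"):
    im,sd,d,p=avg(n,4); np.savez(f"{n}_{tag}.npz",im=im,d=d)
    c=g+M[:,0]*80; u,v=map(int,proj(p,c)); b=(u-26,v-24,u+26,v+24)
    gr=im.mean(2); F=gr[b[1]:b[3],b[0]:b[2]]
    for k,m in enumerate(M[:,0][None]*110+g): print(n,"tip mid nominal px",np.round(proj(p,m),1))
    cc=np.clip(im[b[1]:b[3],b[0]:b[2]],0,255).astype(np.uint8); crops.append(cv2.resize(cc,(400,370),interpolation=0)); print(n,b)
save(np.hstack(crops),f"pics/{tag}.png")
E
python3 look.py a
```

```text
time_s: 8.1
tcp_pos: [514.6, 200.1, 69.4]
eef_rot: [0.992, 0.128, -0.0, -0.0]
wrist_force: [-0.2, -1.3, -0.9]
grip_width: 16.4
grasp_force: 8.5
time_s: 8.9
tcp_pos: [515.0, 198.1, 70.0]
eef_rot: [0.992, 0.126, 0.0, -0.0]
wrist_force: [0.3, -1.0, -1.1]
grip_width: 16.6
grasp_force: 8.5
t 8.9 rows [ 0.002  0.012 -0.005] turn 0.01 yaw 0.253 tilt [ 0. -0. -1.] tcp [514.95 198.11  69.95] w 16.6 g 8.5 F [ 0.34 -1.04 -1.07]
scene tip mid nominal px [453.3 169.9]
scene (416, 140, 468, 188)
top tip mid nominal px [209.  164.7]
top (185, 151, 237, 199)
```

View pics/a.png

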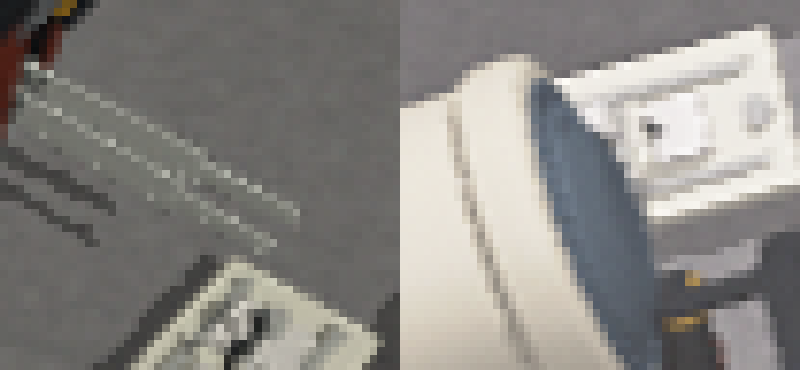

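Scene crop: the tips (crop (272,243) and (297,212)) hang level, behind the pins at (260,320). The top camera is blocked by the arm, so I'll fit the arm top edges in the scene image to get the gap and offset.

```bash
cat > ff.py <<'E'
import sys; from fit import *
def tops(jaw):
    a=0.0896-jaw; out=[]
    for s in (1,-1):
        for u0,u1,h in ((100,155,7),(155,190,4)):
            pts=[(-80+u*np.cos(a)-w*np.sin(a)*s, s*5+s*u*np.sin(a)+w*np.cos(a)) for u in (u0,u1) for w in (-1.5,1.5)]
            out.append(prism(pts,h-.6,h))
    return out
tag=sys.argv[1]; im=np.load(f"scene_{tag}.npz")["im"]; p=ctrl.camera_params("scene")
s=ctrl.get_state(); M=R.from_quat(s["eef_rot"]).as_matrix(); T=np.column_stack([M[:,0],-M[:,1],-M[:,2]])
g0=s["tcp_pos"]-19*M[:,2]; g=im.mean(2)
hp=g-cv2.medianBlur(np.clip(g,0,255).astype(np.uint8),9).astype(np.float32)
u,v=map(int,proj(p,g0+T@[70,0,0])); b=(u-20,v-18,u+22,v+18)
if len(sys.argv)>2: b=(b[0],b[1],b[2],int(sys.argv[2]))
F=np.clip(hp[b[1]:b[3],b[0]:b[2]],0,60)
def pr(v):
    dx,dy,dz,pit,jaw=v; Rp=R.from_euler("y",pit).as_matrix()
    return [(g0+T@(np.array([dx,dy,dz])+Rp@np.array(q))) for P in [0] for q in P] if 0 else [[g0+T@(np.array([dx,dy,dz])+Rp@np.array(q)) for q in P] for P in tops(jaw)]
gap=lambda j:10+380*np.sin(.0896-j)
for name,mk,x0,st in (("dx,dz,jaw",lambda v:(v[0],0,v[1],0,v[2]),(0,0,.07),(3,3,.01)),("dx,dz,pit,jaw",lambda v:(v[0],0,v[1],v[2],v[3]),(0,0,0,.07),(3,3,.03,.01)),("dx,dy,jaw",lambda v:(v[0],v[1],0,0,v[2]),(0,0,.07),(3,3,.01)),("dx,dy,pit,jaw",lambda v:(v[0],v[1],0,v[2],v[3]),(0,0,0,.07),(3,3,.03,.01))):
    r=fit(lambda v:-ncc(render(p,pr(mk(v)),b),F),x0,st); q=mk(r.x); print(name,np.round(q,3),"gap",round(gap(q[4]),2),"ncc",round(-r.fun,3))
    for sgn in (1,-1):
        a=.0896-q[4]; X=g0+T@(np.array(q[:3])+R.from_euler("y",q[3]).as_matrix()@[-80+190*np.cos(a),sgn*(5+190*np.sin(a)),0]); print("   tip",X.round(1),np.round(proj(p,X),2))
E
python3 ff.py a
```

```text
dx,dz,jaw [-1.895  0.    -2.109  0.     0.068] gap 18.05 ncc 0.526
   tip [617.3 234.   86.8] [454.14 168.13]
   tip [621.8 216.5  86.8] [450.59 172.04]
dx,dz,pit,jaw [-2.04   0.    -1.849  0.003  0.069] gap 17.93 ncc 0.527
   tip [617.1 233.9  86.7] [454.06 168.15]
   tip [621.6 216.5  86.7] [450.54 172.03]
dx,dy,jaw [ 2.217 -2.203  0.     0.     0.069] gap 17.95 ncc 0.492
   tip [621.8 232.9  88.9] [455.39 168.82]
   tip [626.3 215.5  88.9] [451.86 172.73]
dx,dy,pit,jaw [-1.617 -1.853  0.     0.006  0.068] gap 18.16 ncc 0.529
   tip [618.  232.3  88.3] [454.05 168.16]
   tip [622.5 214.7  88.3] [450.47 172.1 ]
```

```bash
cat > pins2.py <<'E'
from fit import *
D=np.load("avg0.npz"); cyl=lambda y,zb,zt=44:prism([(2*np.cos(t),y+2*np.sin(t)) for t in np.arange(0,6.2,.5)],zb,zt)
for n,gb,x in (("scene",(438,174,454,192),(620.9,225.2)),("top",(207,163,223,173),(621.8,225.5))):
    g=D[n].mean(2); p=ctrl.camera_params(n); print(n); 
    if n=="top": print(g[164:173,206:222].round().astype(int))
    else: print(g[176:192,440:456].round().astype(int))
    for cap in ((110,140) if n=="scene" else (190,215,235)):
        I=np.minimum(g[gb[1]:gb[3],gb[0]:gb[2]],cap)
        for sq in (0,1):
            def f(v):
                A=[render(p,[place(cyl(y,z),v[0],v[1],.253)],gb) for y,z in ((-9,v[3]),(-9+v[2],v[4]))]
                A=np.column_stack([np.ones(I.size),*(a.ravel() for a in A)]); c,*_=np.linalg.lstsq(A,I.ravel(),rcond=None)
                e=np.abs(I.ravel()-A@c); return (e**2).mean()**.5 if sq else e.mean()
            best=min((fit(f,(*x,g0,22,z2),(2,2,2,4,4)) for g0 in (15,17,19) for z2 in (22,30)),key=lambda r:r.fun); print(cap,sq,best.x.round(2),round(best.fun,2))
E
python3 pins2.py
```

```text
scene
[[ 63  62  74 134 196 169 116 129 146 174 187 194 131 113 100  98]
 [ 63  74 131 194 181 166 129 138 153 180 178 179 186 189 125 107]
 [ 73 129 192 176 166 120 131 130 163 181 175 177 178 180 178 158]
 [128 191 165 115 111  88 136 200 178 174 141 166 167 178 180 180]
 [193 171 113 102  85 123 197 172 111  82  79 140 139 161 180 178]
 [182 171 110  90 112 122 134 175 108  34  73 142 140 156 179 177]
 [181 164  97 131 195 126 136 179 121  32  79 132 144 169 179 178]
 [166 129 141 164 190 172 131 165  82  60 115 139 156 182 177 179]
 [ 90  98 130 155 141 153  54  40  63 117 184 173 179 180 180 185]
 [105 147 182 165 133  89  32  46  82 164 183 179 178 177 177 169]
 [138 133 181 181 167  42  66 122 145 186 175 181 180 177 172 148]
 [121 144 169 171 157  35 106 161 169 143 164 185 176 177 171 126]
 [152 183 183 169  88  68 161 176 145 150 138 135 168 160 125 139]
 [206 182 181 169 100 103 175 181 180 178 167 153 148 122 137 140]
 [188 184 182 182 183 184 182 180 182 180 180 165 124 137 140 164]
 [189 190 186 184 183 181 180 186 192 174 164 121 138 144 160 180]]
110 0 [621.19 224.91 
[... 370 characters left out ...]
39 239]
 [237 236 236 239 233 217 228 236 236 227 168  85 128 218 239 239]
 [232 235 238 220 139 146 206 229 236 237 221 140 156 228 239 238]
 [207 206 225 241 201  78 118 213 236 236 221 184 223 240 239 239]
 [206 205 201 226 243 216 169 222 236 236 236 220 223 241 242 246]
 [207 185 190 230 225 190 202 228 237 236 238 211 213 227 176 161]
 [185 163 211 240 222 220 242 236 230 237 222 186 183 180 181 186]]
190 0 [621.1  224.53  17.64  34.63  31.64] 3.49
190 1 [620.57 223.88  17.21  37.84  36.39] 6.51
215 0 [621.16 224.82  17.39  32.8   29.57] 9.6
215 1 [620.99 224.59  17.22  33.72  29.78] 13.58
235 0 [621.37 224.97  17.28  31.04  28.18] 15.24
235 1 [621.29 224.89  17.27  31.84  27.83] 19.56
```

```bash
python3 - <<'E'
from fit import *
p=ctrl.camera_params("scene"); print(onplane(p,452.36,170.08,88.95),onplane(p,454.14,168.13,88.95),onplane(p,450.59,172.04,88.95))
X=np.array([621.1,224.8]); ey=np.array([-np.sin(.253),np.cos(.253)])
for y in (-9,8.1,-.45): print(X+ey*y, proj(p,[*(X+ey*y),44]), proj(p,[*(X+ey*y),52.5]))
E
```

```text
[620.62005686 223.21780815  88.95      ] [618.37032113 231.97318909  88.95      ] [622.88695967 214.53946031  88.95      ]
[623.35278621 216.08650734] (np.float64(446.4173428951732), np.float64(183.8385785074571)) (np.float64(447.28792784495954), np.float64(181.64885678593794))
[619.07249241 232.64214339] (np.float64(449.70434209165626), np.float64(180.16164822178953)) (np.float64(450.5902245954259), np.float64(177.96525206958472))
[621.21263931 224.36432537] (np.float64(448.06787845800966), np.float64(181.99224273559005)) (np.float64(448.9461941107686), np.float64(179.7991146521212))
```

```bash
python3 to.py 515.6 199.3 38 0.253; python3 -m creep '[[0.03,-0.05,0.3,0],[0.06,-0.08,0.8,0],[0.09,-0.1,1.4,0],[0.09,-0.1,2,0],[0.09,-0.1,2.6,0],[0.09,-0.1,3,0],[0.09,-0.1,3.2,0],[0.09,-0.1,3.2,0]]' 1.58 25;  python3 -m creep '[[0,0,0,0],[0,0,0,0],[0,0,0,0],[0,0,0,0],[0,0,0,0],[0,0,0,0],[0,0,0,0],[0,0,0,0]]'; python3 to.py 515.6 199.3 33.5 0.253; python3 look.py b; python3 ff.py b 181
```

```text
t 9.3 rows [ 0.095 -0.092  3.192] turn 0.02 yaw 0.253 tilt [-1.e-04  0.e+00 -1.e+00] tcp [514.91 198.17  69.92] w 16.72 g 8.5 F [ 0.31 -0.06 -1.38]
time_s: 10.1
tcp_pos: [515.4, 199.3, 37.5]
eef_rot: [0.992, 0.126, -0.0, 0.0]
wrist_force: [0.2, -0.7, -1.3]
grip_width: 15.9
grasp_force: 8.9
time_s: 10.9
tcp_pos: [515.6, 199.4, 37.9]
eef_rot: [0.992, 0.126, 0.0, 0.0]
wrist_force: [0.6, -0.9, -0.1]
grip_width: 16.0
grasp_force: 8.9
t 10.9 rows [0.001 0.007 0.444] turn 0.02 yaw 0.253 tilt [ 0.  0. -1.] tcp [515.57 199.37  37.94] w 16.01 g 8.87 F [ 0.58 -0.88 -0.07]
scene tip mid nominal px [450.4 178.4]
scene (414, 148, 466, 196)
top tip mid nominal px [211.5 166.5]
top (188, 153, 240, 201)
dx,dz,jaw [-3.253  0.    -2.071  0.     0.072] gap 16.7 ncc 0.52
   tip [616.8 234.2  54.9] [450.62 176.55]
   tip [621.  218.   54.9] [447.39 180.14]
dx,dz,pit,jaw [-2.842e+00  0.000e+00 -2.129e+00 -1.000e-03  7.200e-02] gap 16.51 ncc 0.52
   tip [617.2 234.2  55. ] [450.75 176.62]
   tip [621.3 218.2  55. ] [447.56 180.17]
dx,dy,jaw [-3.151 -2.111  0.     0.     0.072] gap 16.81 ncc 0.522
   tip [617.4 232.2  56.9] [450.47 176.47]
   tip [621.6 216.   56.9] [447.22 180.09]
dx,dy,pit,jaw [-0.262 -1.571  0.     0.007  0.074] gap 15.92 ncc 0.495
   tip [620.2 233.1  56.2] [451.41 177.2 ]
   tip [624.2 217.7  56.2] [448.33 180.63]
```

View pics/b.png

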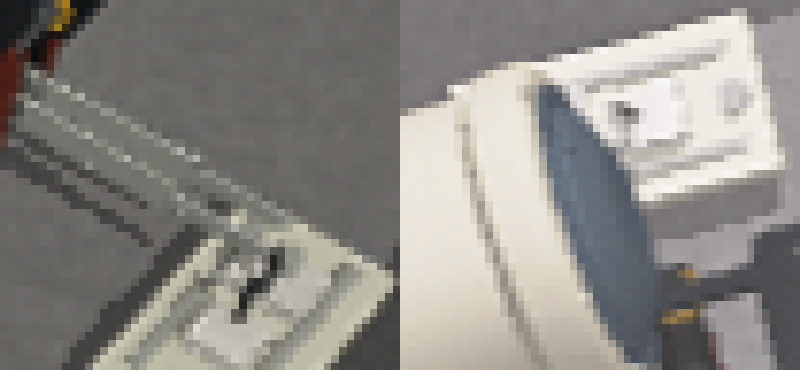

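```bash
python3 -m creep '[[0,0,0.1,0],[0,0,0.2,0],[0,0,0.3,0],[0,0,0.4,0],[0,0,0.44,0],[0,0,0.44,0],[0,0,0.44,0],[0,0,0.44,0]]' 1.6 25;  python3 -m creep '[[0,0,0,0],[0,0,0,0],[0,0,0,0],[0,0,0,0],[0,0,0,0],[0,0,0,0],[0,0,0,0],[0,0,0,0]]'; python3 to.py 515.6 199.4 33.5 0.253
python3 - <<'E'
from fit import *
D=np.load("avg0.npz"); rows=[]
s=ctrl.get_state(); M=R.from_quat(s["eef_rot"]).as_matrix(); T=np.column_stack([M[:,0],-M[:,1],-M[:,2]]); g=s["tcp_pos"]-19*M[:,2]
for n,b in (("scene",(432,166,464,190)),("top",(200,156,232,180))):
    im,sd,d,p=avg(n,6); np.savez(f"{n}_c.npz",im=im,d=d)
    c=lambda a:cv2.resize(np.clip(a[b[1]:b[3],b[0]:b[2]],0,255).astype(np.uint8),(400,300),interpolation=0)
    rows.append(np.hstack([c(im),c(128+(im-D[n]))]))
    for k in (8.5,-8.5): print(n,"nominal tip",np.round(proj(p,g+T@[110,k,0]),2), np.round(proj(p,g+T@[110,k,4]),2),np.round(proj(p,g+T@[110,k,-4]),2))
save(np.vstack(rows),"pics/c.png")
E
```

```text
time_s: 12.1
tcp_pos: [515.6, 199.4, 33.6]
eef_rot: [0.992, 0.126, 0.0, -0.0]
wrist_force: [0.1, -0.1, -0.5]
grip_width: 16.2
grasp_force: 8.7
time_s: 12.9
tcp_pos: [515.6, 199.4, 33.5]
eef_rot: [0.992, 0.126, -0.0, -0.0]
wrist_force: [0.0, 0.1, -1.7]
grip_width: 16.0
grasp_force: 8.7
t 12.9 rows [ 0.005 -0.001  0.004] turn 0.02 yaw 0.253 tilt [-0. -0. -1.] tcp [515.55 199.38  33.54] w 15.96 g 8.72 F [ 0.03  0.06 -1.71]
scene nominal tip [451.52 177.75] [451.94 176.71] [451.1  178.79]
scene nominal tip [448.25 181.41] [448.66 180.37] [447.83 182.44]
top nominal tip [208.83 167.57] [208.46 167.33] [209.2  167.82]
top nominal tip [214.91 165.97] [214.56 165.72] [215.26 166.22]
```

View pics/c.png

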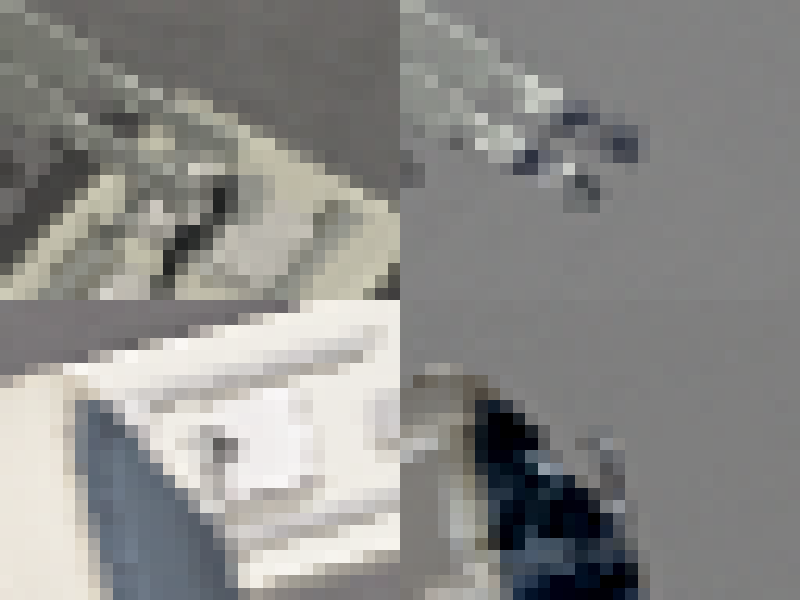

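Scene diff: the tip ends show at about px (450.2,177.5) and (447,181.5). They should be at (450.6,178.0) and (447.3,181.6). In the top view the right tip is about half a pixel short along the arm, and sideways it fits. Both views say to go about 1.2 mm forward.

```bash
python3 -m creep '[[0.04,0,0,0],[0.08,0,0,0],[0.12,0,0,0],[0.12,0,0,0],[0.12,0,0,0],[0.12,0,0,0],[0.12,0,0,0],[0.12,0,0,0]]'; python3 -m creep '[[0,0,0,0],[0,0,0,0],[0,0,0,0],[0,0,0,0],[0,0,0,0],[0,0,0,0],[0,0,0,0],[0,0,0,0]]'; python3 to.py 516.7 199.7 33.5 0.253
python3 - <<'E'
from fit import *
im,sd,d,p=avg("scene",6); np.savez("scene_e.npz",im=im,d=d)
E
python3 ff.py e; python3 ff.py e 177; python3 ff.py e 174 | grep gap
```

```text
time_s: 14.3
tcp_pos: [516.7, 199.7, 33.5]
eef_rot: [0.992, 0.126, 0.0, -0.0]
wrist_force: [0.2, 0.0, -1.2]
grip_width: 16.0
grasp_force: 8.7
time_s: 15.1
tcp_pos: [516.7, 199.7, 33.5]
eef_rot: [0.992, 0.126, -0.0, -0.0]
wrist_force: [-0.5, 0.1, -0.8]
grip_width: 16.0
grasp_force: 8.7
t 15.1 rows [-0.001  0.     0.005] turn 0.02 yaw 0.253 tilt [-0. -0. -1.] tcp [516.71 199.71  33.55] w 15.98 g 8.72 F [-0.49  0.08 -0.79]
dx,dz,jaw [-3.378  0.    -1.947  0.     0.069] gap 17.89 ncc 0.412
   tip [617.6 235.   50.6] [450.63 177.75]
   tip [622.1 217.7  50.6] [447.19 181.59]
dx,dz,pit,jaw [-3.13   0.    -3.047 -0.019  0.07 ] gap 17.46 ncc 0.422
   tip [617.9 234.9  51.5] [450.77 177.59]
   tip [622.3 218.   51.5] [447.41 181.34]
dx,dy,jaw [ 2.614 -1.85   0.     0.     0.068] gap 18.23 ncc 0.393
   tip [623.9 234.9  52.5] [452.57 178.74]
   tip [628.4 217.3  52.5] [449.06 182.68]
dx,dy,pit,jaw [ 2.101 -3.152  0.    -0.024  0.069] gap 17.81 ncc 0.407
   tip [623.7 233.3  55.2] [452.38 178.26]
   tip [628.2 216.1  55.2] [448.94 182.12]
dx,dz,jaw [-0.241  0.    -1.889  0.     0.069] gap 17.65 ncc 0.623
   tip [620.7 235.7  50.6] [451.69 178.35]
   tip [625.1 218.6  50.6] [448.3  182.15]
dx,dz,pit,jaw [ 0.574  0.    -2.921 -0.017  0.068] gap 18.28 ncc 0.634
   tip [621.4 236.2  51.4] [452.11 178.23]
   tip [626.  218.5  51.4] [448.59 182.17]
dx,dy,jaw [-3.169 -2.019  0.     0.     0.067] gap 18.55 ncc 0.664
   tip [618.3 233.4  52.5] [450.58 177.64]
   tip [622.9 215.5  52.5] [447.   181.63]
dx,dy,pit,jaw [-3.159 -2.546  0.    -0.01   0.068] gap 18.24 ncc 0.672
   tip [618.4 232.8  53.6] [450.57 177.5 ]
   tip [623.  215.1  53.6] [447.05 181.43]
dx,dz,jaw [ 1.364  0.    -2.129  0.     0.071] gap 17.09 ncc 0.61
dx,dz,pit,jaw [-3.659  0.    -2.347 -0.005  0.069] gap 17.67 ncc 0.672
dx,dy,jaw [-4.077 -2.059  0.     0.     0.07 ] gap 17.49 ncc 0.678
dx,dy,pit,jaw [ 0.187 -0.746  0.     0.026  0.07 ] gap 17.29 ncc 0.609
```

Clutter behind the tips limits this gap reading, so I'll go straight up for a cleaner reading against the bare bench at three heights, then come back.

```bash
cat > sn.py <<'E'
import sys; from fit import *
im,sd,d,p=avg("scene",5); np.savez(f"scene_{sys.argv[1]}.npz",im=im,d=d)
E
python3 -m creep '[[0,0,-0.3,0],[0,0,-1,0],[0,0,-2,0],[0,0,-3,0],[0,0,-3.7,0],[0,0,-4,0],[0,0,-4,0],[0,0,-4,0]]'; python3 -m creep '[[0,0,0,0],[0,0,0,0],[0,0,0,0],[0,0,0,0],[0,0,0,0],[0,0,0,0],[0,0,0,0],[0,0,0,0]]' >/dev/null; python3 sn.py h1; python3 ff.py h1 | grep gap
python3 -m creep '[[-0.1,0.05,-0.2,0],[-0.2,0.1,-0.4,0],[-0.2,0.1,-0.4,0],[-0.2,0.1,-0.4,0],[-0.2,0.1,-0.4,0],[-0.2,0.1,-0.4,0],[-0.2,0.1,-0.4,0],[-0.2,0.1,-0.4,0]]' >/dev/null; python3 sn.py h2; python3 ff.py h2 | grep gap
python3 -m creep '[[-0.1,0.05,-0.2,0],[-0.2,0.1,-0.4,0],[-0.2,0.1,-0.4,0],[-0.2,0.1,-0.4,0],[-0.2,0.1,-0.4,0],[-0.2,0.1,-0.4,0],[-0.2,0.1,-0.4,0],[-0.2,0.1,-0.4,0]]' >/dev/null; python3 sn.py h3; python3 ff.py h3 | grep gap
python3 to.py 516.7 199.7 33.5 0.253
```

```text
time_s: 16.2
tcp_pos: [516.6, 199.6, 73.3]
eef_rot: [0.992, 0.126, -0.0, 0.0]
wrist_force: [-0.3, 0.4, -1.1]
grip_width: 16.2
grasp_force: 8.7
dx,dz,jaw [-2.332  0.    -1.967  0.     0.07 ] gap 17.6 ncc 0.552
dx,dz,pit,jaw [-2.149  0.    -1.244  0.01   0.069] gap 17.71 ncc 0.552
dx,dy,jaw [-1.506 -2.125  0.     0.     0.069] gap 17.78 ncc 0.553
dx,dy,pit,jaw [-1.924 -1.445  0.     0.01   0.07 ] gap 17.51 ncc 0.553
dx,dz,jaw [-1.787  0.    -2.168  0.     0.07 ] gap 17.34 ncc 0.587
dx,dz,pit,jaw [-1.844  0.    -1.776  0.006  0.07 ] gap 17.32 ncc 0.588
dx,dy,jaw [-1.225 -2.306  0.     0.     0.07 ] gap 17.37 ncc 0.587
dx,dy,pit,jaw [-1.119 -1.96   0.     0.003  0.069] gap 17.66 ncc 0.588
dx,dz,jaw [-1.107  0.    -2.054  0.     0.073] gap 16.14 ncc 0.624
dx,dz,pit,jaw [-2.841  0.    -1.763  0.003  0.07 ] gap 17.63 ncc 0.661
dx,dy,jaw [-3.366 -2.23   0.     0.     0.07 ] gap 17.43 ncc 0.663
dx,dy,pit,jaw [-1.967e+00 -2.082e+00  0.000e+00  2.000e-03  7.000e-02] gap 17.36 ncc 0.66
t 19.35 rows [ 0.398 -0.206  4.804] turn 0.02 yaw 0.253 tilt [ 0. -0. -1.] tcp [513.36 196.71  81.54] w 15.85 g 8.72 F [-0.05 -0.77 -0.98]
```

```bash
python3 -m creep '[[0.2,-0.1,0.3,0],[0.36,-0.21,1,0],[0.36,-0.21,1.8,0],[0.36,-0.21,2.6,0],[0.36,-0.21,3.4,0],[0.36,-0.21,4.2,0],[0.36,-0.21,4.6,0],[0.36,-0.21,4.8,0]]' 1.59 25; python3 -m creep '[[0,0,0,0],[0,0,0,0],[0,0,0,0],[0,0,0,0],[0,0,0,0],[0,0,0,0],[0,0,0,0],[0,0,0,0]]';  python3 -m creep '[[0,0,0,0],[0,0,0,0],[0,0,0,0],[0,0,0,0],[0,0,0,0],[0,0,0,0],[0,0,0,0],[0,0,0,0]]' >/dev/null; python3 to.py 516.3 199.6 33.5 0.253
```

```text
time_s: 20.15
tcp_pos: [516.0, 199.5, 32.8]
eef_rot: [0.992, 0.126, -0.0, 0.0]
wrist_force: [-0.2, 0.3, -0.2]
grip_width: 16.3
grasp_force: 8.8
time_s: 20.95
tcp_pos: [516.3, 199.6, 33.5]
eef_rot: [0.992, 0.126, 0.0, -0.0]
wrist_force: [0.2, 0.1, -0.7]
grip_width: 16.0
grasp_force: 8.8
t 21.75 rows [-0.005  0.005  0.005] turn 0.02 yaw 0.253 tilt [ 1.e-04 -0.e+00 -1.e+00] tcp [516.33 199.66  33.55] w 15.97 g 8.79 F [ 0.05  0.3  -0.94]
```

The arm is steady and on target, with the gap at about 17.1 mm. I'll hand in.

```bash
python3 -c "
from station import ctrl; print(ctrl.finish_job())"
```

```text
the job is handed in; nothing more can be done
None
```

I handed the job in at about 22 s with the arm still holding the 204 mm forceps level over the gauge. By my measurements each tip is about 4.5 mm above its pin, the tip gap is about 17.2 mm against about 17.1 mm for the pins (each good to roughly 0.5 mm), and the wrist force showed no contact; I don't have the verdict.

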